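# Make up two service kits at the tyre shop's parts bench

## Task

Make up the two service kits from the parts on the bench: the blue tray gets the orange oil filter and the larger bearing, the yellow tray gets the white oil filter and the brass dust cap. In each tray stand the filter on the black rubber floor and lay the other part in the bare compartment, each the way up it is now and in the middle of its compartment, set down rather than dropped. Leave the smaller bearing and the green grease tin where they are.

Things in the scene. Friction and masses are not known exactly. Their poses are not given: they have to be found in the camera images.
- orange_filter_c (a point): Orange oil filter, an upright round canister 62 mm across and 70 mm tall, standing on its end; the sides are straight to 60 mm up. The point is its centre, 35 mm above its underside; z up. About 0.35 kg.
- white_filter_c (a point): White oil filter, an upright round canister 62 mm across and 70 mm tall, standing on its end; the sides are straight to 60 mm up. The point is its centre, 35 mm above its underside; z up. About 0.35 kg.
- large_bearing_c (a point): The larger steel roller bearing lying flat with a ring of rollers on top, 56 mm across and 24 mm tall, round and straight-sided. The point is its centre, 12 mm above its underside; z up. About 0.25 kg.
- dust_cap_c (a point): Brass-coloured wheel-hub dust cap, a round cup with its domed end up, 46 mm across and 40 mm tall; the sides are straight to 28 mm up. The point is its centre, 20 mm above its underside; z up. About 0.1 kg.
- small_bearing_c (a point): The smaller steel roller bearing lying flat with a ring of rollers on top, 38 mm across and 24 mm tall, round and straight-sided. The point is its centre, 12 mm above its underside; z up. About 0.12 kg. A spare: it stays where it is.
- grease_tin_c (a point): Closed green grease tin with a steel band near the top, 48 mm across and 56 mm tall, standing among the parts. The point is its centre, 28 mm above its underside; z up. It stays where it is.
- blue_tray: Blue tray, 236 x 120 mm, fixed to the bench. Origin: centre of the underside; x along the long side, z up. Floor top at z = 4 mm, wall tops at 30 mm, walls 4 mm thick. A cross wall of the same height at x = 0 parts it into two compartments, each 112 x 112 mm inside: black rubber floor on the +x side (centre x = +58 mm, y = 0), bare blue floor on the -x side (centre x = -58 mm, y = 0).
- yellow_tray: Yellow tray, 236 x 120 mm, fixed to the bench. Origin: centre of the underside; x along the long side, z up. Floor top at z = 4 mm, wall tops at 30 mm, walls 4 mm thick. A cross wall of the same height at x = 0 parts it into two compartments, each 112 x 112 mm inside: black rubber floor on the +x side (centre x = +58 mm, y = 0), bare yellow floor on the -x side (centre x = -58 mm, y = 0).
Things that resemble listed ones, but are neither listed nor needed, are in the scene too. What is shaped like the part that bears white_filter_c but brown or purple is not meant.

How it is judged:
At the end, for the whole second after the job is handed in: Each kit part in its own compartment (filters on rubber), within 15 mm of the centre along both tray axes and 6 mm of floor height, upright within 0.12 rad, released, at rest; small bearing and grease tin upright, within 20 mm of their starts (x of orange_filter_c in the frame of blue_tray between 0.043 and 0.073 m and y of orange_filter_c in the frame of blue_tray between -0.015 and 0.015 m and z of orange_filter_c in the frame of blue_tray between 0.033 and 0.045 m and angle between each of orange_filter_c, large_bearing_c, white_filter_c, dust_cap_c, small_bearing_c, grease_tin_c's own z axis and vertical below 0.12 rad and linear speed of each of orange_filter, large_bearing, white_filter, dust_cap below 0.02 m/s and contact force between each of orange_filter, large_bearing, white_filter, dust_cap and the fingers below 0.2 N and x of large_bearing_c in the frame of blue_tray between -0.073 and -0.043 m and y of large_bearing_c in the frame of blue_tray between -0.015 and 0.015 m and z of large_bearing_c in the frame of blue_tray between 0.01 and 0.022 m and x of white_filter_c in the frame of yellow_tray between 0.043 and 0.073 m and y of white_filter_c in the frame of yellow_tray between -0.015 and 0.015 m and z of white_filter_c in the frame of yellow_tray between 0.033 and 0.045 m and x of dust_cap_c in the frame of yellow_tray between -0.073 and -0.043 m and y of dust_cap_c in the frame of yellow_tray between -0.015 and 0.015 m and z of dust_cap_c in the frame of yellow_tray between 0.018 and 0.03 m and distance of each of small_bearing_c, grease_tin_c from where it was at the start of the episode below 0.02 m); the robot touches nothing.
It fails at once if the small bearing is shoved or knocked more than 20 mm, or tipped (distance of small_bearing_c from where it was at the start of the episode above 0.02 m or angle between small_bearing_c's own z axis and vertical above 0.5 rad).
It fails at once if the grease tin is shoved or knocked more than 20 mm, or tipped (distance of grease_tin_c from where it was at the start of the episode above 0.02 m or angle between grease_tin_c's own z axis and vertical above 0.5 rad).
It fails at once if a kit part is dropped (falls freely faster than 0.8 m/s, a fall of about 33 mm) ((linear speed of orange_filter above 0.8 m/s and contact force between orange_filter and the fingers below 0.1 N) or (linear speed of large_bearing above 0.8 m/s and contact force between large_bearing and the fingers below 0.1 N) or (linear speed of white_filter above 0.8 m/s and contact force between white_filter and the fingers below 0.1 N) or (linear speed of dust_cap above 0.8 m/s and contact force between dust_cap and the fingers below 0.1 N)).
It also fails if it takes over 112 s, if anything falls off the work surface, if the arm or the gripper's body presses on something with over 40 N, if the wrist force passes 120 N, or if a joint passes its speed limit or range.

## Robot

A 7-joint arm with a two-finger parallel gripper is mounted at the origin on the work surface. World frame = base frame: x ahead of the robot, y to its left, z up, the work surface at z = 0. Lengths are in m, angles in rad, forces in N, time in s.
With the tool pointing down it reaches from about 0.425 to 0.875 m from the base axis. Payload 4.7 kg.
Tool frame: the origin (TCP) lies on the centre line of the jaws, within the pads' length; the fingertips stand ctrl.tip_extent ahead of it and the grasp point (between the pads) lies 3 mm ahead of it (ctrl.tip_extent is the distance from the TCP to the fingertips, in m); z points along the fingers, y is the line along which they close (so a half turn about z gives the same grasp; the last joint's range is limited). The gripper opens to 85 mm and grips with 20 to 120 N. Pads are 22 mm wide; open, the fingers measure 114 mm over their backs; the gripper's body (76 mm by 85 mm) begins 54 mm behind the grasp point. The pads swing forward as they close: fully open they stand 13 mm farther back than shut.
Start: joints at [1.361, 0.321, -0.07, 1.45, 0.023, 1.371, -0.057], TCP at [0.144, -0.634, 0.253] pointing down, gripper open.
Joint ranges: [-2.86, 2.86], [-0.3, 2.09], [-1.38, 1.24], [0.06, 2.45], [-1.56, 4.7], [0.09, 2.05], [-2.69, 2.69]. Speed limits (rad/s): [2.57, 2.57, 3.14, 3.14, 3.14, 3.14, 3.14].

## Interface

Orientations are given as a unit quaternion [x, y, z, w].
In Python, from rig import ctrl gives the robot as it stands.
- The arm moves only by the shell command python3 -m jog 'ROWS' [FORCE]. ROWS is JSON, a list that holds one entry, the list of rows, each a list of 7 numbers: the finger opening in cm, from 0 to 8.54, then the shift along the tool's x, y, z in cm, then the turn, a rotation vector about the tool's x, y, z in rad. A call has 1 to 20 rows; each row is the pose to reach, as a shift and turn from the pose commanded when the call began, along the tool's axes at that moment; what a row does not reach only later rows make up. A row lasts 1/12 s, in which the tool goes at most 41.7 mm and 7.16 degrees, less where a joint would pass 70% of its speed; a pose out of reach is approached as far as the arm can. A call with a gripper value outside its range is refused whole. The fingers move at their own pace and stop on an object; FORCE is the grip in N (left out, the last holds). Time passes only in rows, so rows that repeat a pose let the fingers close. It gives the time, the measured TCP pose, the force, the opening and the grip force at its end, in the units of the state.
- ctrl.sense(): the state, without advancing time (a new reading comes with each control period).
- ctrl.grab_frame(name): name is "side" or "top"; returns the picture (480x640x3 uint8, red, green, blue); there is no depth.
- ctrl.calibration(name): a dict with "fovy" (degrees; the focal length in pixels is half the picture's height over the tangent of half this angle, whatever the lens; pixels are square), "cx", "cy" (the principal point, pixels), "view" (4x4, takes a point from world to camera coordinates). Camera axes: x right, y up, looking along -z (the intrinsics and any distortion apply to the point x, -y, -z); pixel columns grow to the right and rows downward; lengths in m; the calibration is good to about 2 mm. A picture is of the moment at which its call begins. calibration takes no time and is no camera call.
- ctrl.job_done(): hands the job in; it is judged then, once.
Trained networks look in the newest picture that a camera, given by its name, has taken for a name from the list of things; names that differ only in an ending like _2 or _b are one class to them, and where a whole thing is asked for, a point or a joint stands for the part that bears it (a point fixed in the world has none). Each returns a list of dicts, best first, with "confidence" (0 to 1); they miss things now and then, are a little off and sometimes report something else, mostly with a low value. They report only what shows in the picture. A call takes as long as a camera call. They do not tell look-alikes from the thing itself.
- ctrl.search_frame(query, camera): "position" ([column, row] in pixels, amid what is visible of it).
- ctrl.regions_of(query, camera): "mask" (480x640 bool, what is visible of it) and "position" ([column, row] in pixels, amid what is visible of it).
- ctrl.pinpoint(query, camera): "position" ([column, row] in pixels: a listed point, or the origin of a listed thing).
The state is a dict: "t": time; "joints": joint angles; "qd": joint speeds; "joint_efforts": joint torques, N m; "eef_pos": TCP position; "orientation": TCP orientation; "force": force on the tool from outside, world axes, zero at the start; "wrist_torque": the same for the moment, N m; "gripper_width": opening from 0.0 (shut) to 1.0 (fully open); "gripper_force": force on a finger pad.
Only numpy, scipy, OpenCV 4.12 (cv2) and the standard library are available. Lean on these libraries where they do the work, as an engineer would, in place of code of your own. Each camera call takes 0.05 s, during which the arm holds its last target. There are 200 camera calls.

## Working session

There is one attempt and no reset: what is moved stays moved. The work goes in short steps, Python scripts to look and compute and a shell command to move; the robot and the scene stay as the last step left them, time stands still between calls to the robot, and variables do not carry over. Pictures are saved under pics/ and viewed, at most 14 in all, crops included, and the job is handed in when it is done.

```bash
mkdir -p pics; ls; python3 - <<'E'
from rig import ctrl
import cv2
for n in("top","side"):
    im=ctrl.grab_frame(n); cv2.imwrite(f"pics/{n}0.png",im[:,:,::-1])
    c=ctrl.calibration(n); print(n,c)
s=ctrl.sense(); print(s, ctrl.tip_extent)
for q in["orange_filter_c","white_filter_c","large_bearing_c","small_bearing_c","dust_cap_c","grease_tin_c","blue_tray","yellow_tray"]:
    for n in("top","side"):
        print(q,n,[(round(d["confidence"],2),[round(float(x),1) for x in d["position"]]) for d in ctrl.pinpoint(q,n)][:6])
E
```

```text
pics
top {'fovy': 55.495351771110386, 'cx': 324.3940969152184, 'cy': 241.62464924990658, 'view': array([[ 6.80933065e-03, -9.99976810e-01,  1.09027682e-04,
        -2.09897652e-02],
       [ 9.95405450e-01,  6.78861536e-03,  9.55086593e-02,
        -5.20676270e-01],
       [-9.55071846e-02, -5.41823293e-04,  9.95428593e-01,
        -7.41578591e-01],
       [ 0.00000000e+00,  0.00000000e+00,  0.00000000e+00,
         1.00000000e+00]])}
side {'fovy': 43.647412449649366, 'cx': 330.82285761356354, 'cy': 237.77345328133885, 'view': array([[-0.73179242, -0.68131905,  0.01685849,  0.37637397],
       [ 0.45604412, -0.47114674,  0.75501292, -0.26857554],
       [-0.50646186,  0.56020095,  0.65549316, -0.8929382 ],
       [ 0.        ,  0.        ,  0.        ,  1.        ]])}
{'t': 0.1, 'joints': array([ 1.36112313,  0.3217763 , -0.07009376,  1.45153002,  0.02259935,
        1.37082134, -0.05692969]), 'qd': array([-0.00094452, -0.00252665,  0.0001349 , -0.00311432, -0.0004638 ,
        0.00144347,  0.00032365]), 'joint_efforts': array([ 2.11513493e-04, -4.94872570e+01, -3.83917512e-01, -3.15
[... 563 characters left out ...]
0]), (0.61, [416.3, 141.7]), (0.6, [282.2, 198.8])]
white_filter_c side [(0.76, [281.2, 240.8]), (0.74, [324.3, 164.1]), (0.58, [381.7, 304.2])]
large_bearing_c top [(0.58, [266.7, 277.0])]
large_bearing_c side [(0.66, [323.4, 288.2])]
small_bearing_c top [(0.81, [358.9, 278.7])]
small_bearing_c side [(0.63, [379.0, 243.4])]
dust_cap_c top [(0.87, [259.6, 135.0])]
dust_cap_c side [(0.7, [229.4, 228.4])]
grease_tin_c top [(0.61, [360.9, 133.0])]
grease_tin_c side [(0.69, [289.2, 188.5]), (0.5, [380.0, 243.8])]
blue_tray top [(0.85, [157.6, 219.2])]
blue_tray side [(0.79, [198.6, 318.0]), (0.58, [338.7, 210.9])]
yellow_tray top [(0.97, [491.6, 213.5])]
yellow_tray side [(0.56, [401.6, 178.4])]
```

View pics/top0.png

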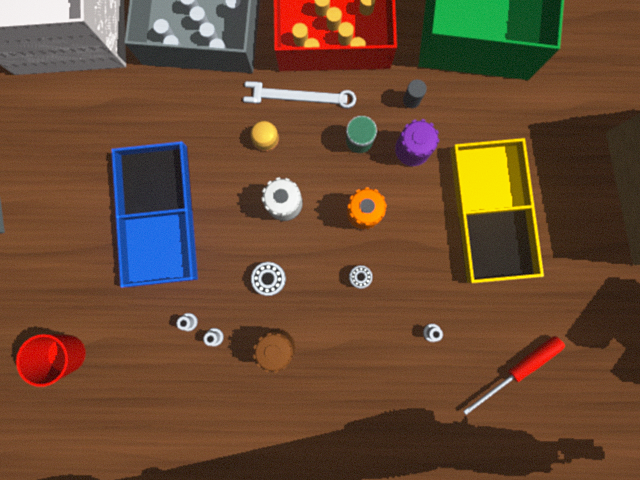

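View pics/side0.png

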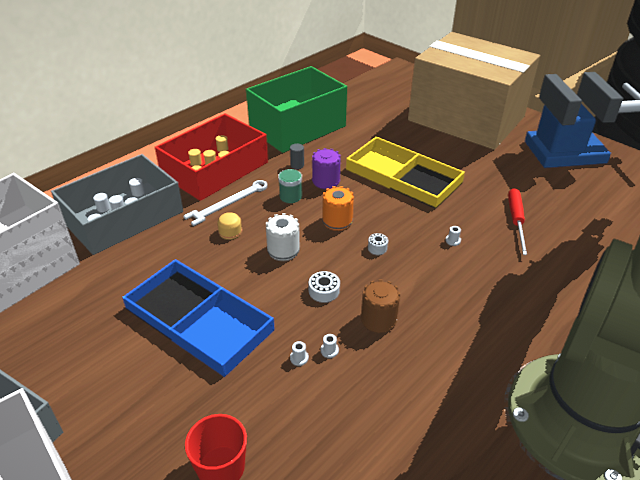

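```bash
cat > h.py <<'E'
from rig import ctrl
import numpy as np, cv2
from scipy.optimize import minimize
C={n:ctrl.calibration(n) for n in("top","side")}
def proj(P,n):
    c=C[n]; P=np.atleast_2d(P); v=P@c["view"][:3,:3].T+c["view"][:3,3]
    f=240/np.tan(np.radians(c["fovy"])/2)
    return np.c_[c["cx"]+f*v[:,0]/-v[:,2], c["cy"]-f*v[:,1]/-v[:,2]]
def ray(px,n,z):
    c=C[n]; f=240/np.tan(np.radians(c["fovy"])/2); R=c["view"][:3,:3]; o=-R.T@c["view"][:3,3]
    d=R.T@np.array([(px[0]-c["cx"])/f,-(px[1]-c["cy"])/f,-1]); return o+d*(z-o[2])/d[2]
def hullmask(pts):
    m=np.zeros((480,640),np.uint8); h=cv2.convexHull(pts.astype(np.float32))
    cv2.fillConvexPoly(m,np.round(h*16).astype(np.int32),1,shift=4); return m>0
def iou(a,b): return (a&b).sum()/max(1,(a|b).sum())
def cyl(x,y,r,h,z0=0):
    t=np.linspace(0,2*np.pi,40); return np.array([[x+r*np.cos(a),y+r*np.sin(a),z] for z in(z0,z0+h) for a in t])
def tray(p):
    c,s=np.cos(p[2]),np.sin(p[2])
    return np.array([[p[0]+c*u-s*v,p[1]+s*u+c*v,z] for u in(-.118,.118) for v in(-.06,.06) for z in(0,.03)])
def fit(model,masks,p0,step):
    f=lambda p:-sum(iou(hullmask(proj(model(p),n)),m) for n,m in masks.items())/len(masks)
    p0=np.array(p0,float); S=np.vstack([p0]+[p0+np.eye(len(p0))[i]*step[i] for i in range(len(p0))])
    r=minimize(f,p0,method="Nelder-Mead",options=dict(initial_simplex=S,xatol=1e-5,fatol=1e-5)); return r.x,-r.fun
PARTS={"orange_filter_c":(.031,.07),"white_filter_c":(.031,.07),"large_bearing_c":(.028,.024),"small_bearing_c":(.019,.024),"dust_cap_c":(.023,.034),"grease_tin_c":(.024,.056)}
def mask_at(q,n,xyz,tol=15):
    e=proj(xyz,n)[0]
    d=[r for r in ctrl.regions_of(q,n) if np.hypot(*(np.array(r["position"])-e))<tol]
    return d[0]["mask"] if d else None
def biggest(m):
    k,l,st,_=cv2.connectedComponentsWithStats(m.astype(np.uint8)); i=1+st[1:,4].argmax()
    return cv2.findContours((l==i).astype(np.uint8),cv2.RETR_EXTERNAL,cv2.CHAIN_APPROX_NONE)[0][0][:,0]
E
cat > m.py <<'E'
from h import *
im={n:ctrl.grab_frame(n) for n in C}
px={"orange_filter_c":(367,208),"white_filter_c":(282,198),"large_bearing_c":(268,279),"small_bearing_c":(361,277),"dust_cap_c":(264,136),"grease_tin_c":(362,134)}
for q,(r,h) in PARTS.items():
    g=ray(px[q],"top",h/2); ms={}
    for n in C:
        m=mask_at(q,n,g,20)
        if m is not None: ms[n]=m
    out=[q,g[:2].round(4)]
    for sub in [ms]+[{n:ms[n]} for n in ms]:
        p,s=fit(lambda p:cyl(p[0],p[1],r,h),sub,g[:2],(.005,.005)); out+=[list(sub),p.round(4),round(s,3)]
    print(*out)
for nm,lo,hi,p0 in(("blue",(100,150,60),(125,255,255),(153,214,0)),("yellow",(24,150,80),(34,255,255),(498,210,np.pi))):
    g=ray(p0[:2],"top",.03); ms={}
    for n in im:
        m=cv2.inRange(cv2.cvtColor(im[n],cv2.COLOR_RGB2HSV),lo,hi); 
        e=proj(g,n)[0]; w=np.zeros_like(m); cv2.circle(w,(int(e[0]),int(e[1])),100,255,-1)
        ms[n]=hullmask(biggest(m&w))
    for sub in [ms]+[{n:ms[n]} for n in ms]:
        p,s=fit(tray,sub,[g[0],g[1],p0[2]],(.006,.006,.08)); c=np.array([np.cos(p[2]),np.sin(p[2])])*.058
        print(nm,list(sub),p.round(4),round(s,3),"rubber",(p[:2]+c).round(4),"bare",(p[:2]-c).round(4))
E
python3 m.py
```

```text
orange_filter_c [ 0.5767 -0.0882] ['top'] [ 0.574  -0.0853] 0.938 ['top'] [ 0.574  -0.0853] 0.938
white_filter_c [0.5927 0.054 ] ['top', 'side'] [0.5908 0.0541] 0.896 ['top'] [0.5889 0.0525] 0.917 ['side'] [0.5943 0.0518] 0.887
large_bearing_c [0.4577 0.0777] ['top', 'side'] [0.4599 0.0774] 0.902 ['top'] [0.4595 0.0776] 0.936 ['side'] [0.4624 0.0773] 0.869
small_bearing_c [ 0.4622 -0.0799] ['top', 'side'] [ 0.4635 -0.0791] 0.88 ['top'] [ 0.4638 -0.0776] 0.911 ['side'] [ 0.464  -0.0783] 0.855
dust_cap_c [0.7051 0.0887] ['top', 'side'] [0.7069 0.0891] 0.866 ['top'] [0.7052 0.0882] 0.867 ['side'] [0.7075 0.0899] 0.877
grease_tin_c [ 0.7061 -0.0806] ['top', 'side'] [ 0.7056 -0.0777] 0.92 ['top'] [ 0.7053 -0.0777] 0.965 ['side'] [ 0.7067 -0.0787] 0.884
blue ['top', 'side'] [0.568  0.2743 0.1136] 0.988 rubber [0.6256 0.2809] bare [0.5103 0.2677]
blue ['top'] [0.5676 0.2743 0.1125] 0.989 rubber [0.6252 0.2808] bare [0.5099 0.2678]
blue ['side'] [0.5682 0.2743 0.1118] 0.99 rubber [0.6258 0.2807] bare [0.5106 0.2678]
yellow ['top', 'side'] [ 0.5782 -0.31    3.2521] 0.975 rubber [ 0.5206 -0.3164] bare [ 0.6359 -0.3036]
yellow ['top'] [ 0.5776 -0.3095  3.2398] 0.975 rubber [ 0.5199 -0.3152] bare [ 0.6353 -0.3038]
yellow ['side'] [ 0.5784 -0.3097  3.2489] 0.981 rubber [ 0.5208 -0.3159] bare [ 0.6361 -0.3035]
```

```bash
cat > go.py <<'E'
import sys; from rig import ctrl; import numpy as np
from scipy.spatial.transform import Rotation as R
s=ctrl.sense(); r=R.from_quat(s["orientation"]); p=np.array(s["eef_pos"])
print("t",round(s["t"],2),"pos",p.round(4),"w",round(s["gripper_width"],3),"gf",round(s["gripper_force"],1),"F",np.round(s["force"],1),"tip",ctrl.tip_extent)
a=list(map(float,sys.argv[1:]))
Rt=R.from_matrix(np.array([[np.cos(.11),np.sin(.11),0],[np.sin(.11),-np.cos(.11),0],[0,0,-1]]))
print("turn",(r.inv()*Rt).as_rotvec().round(3))
for i in range(0,len(a),3): print("shift cm",(r.inv().apply(np.array(a[i:i+3])-p)*100).round(2))
E
python3 go.py .574 -.0855 .2
```

```text
t 1.6 pos [ 0.1443 -0.6338  0.2533] w 1.002 gf 0.0 F [-0.1  1.1 -0.6] tip 0.022
turn [0.    0.    0.114]
shift cm [ 54.08 -43.92   5.33]
```

```bash
python3 -m jog '[[[5.6,54.08,-43.92,5.3,0,0,0.114],[5.6,54.08,-43.92,5.3,0,0,0.114],[5.6,54.08,-43.92,5.3,0,0,0.114],[5.6,54.08,-43.92,5.3,0,0,0.114],[5.6,54.08,-43.92,5.3,0,0,0.114],[5.6,54.08,-43.92,5.3,0,0,0.114],[5.6,54.08,-43.92,5.3,0,0,0.114],[5.6,54.08,-43.92,5.3,0,0,0.114],[5.6,54.08,-43.92,5.3,0,0,0.114],[5.6,54.08,-43.92,5.3,0,0,0.114],[5.6,54.08,-43.92,5.3,0,0,0.114],[5.6,54.08,-43.92,5.3,0,0,0.114],[5.6,54.08,-43.92,5.3,0,0,0.114],[5.6,54.08,-43.92,5.3,0,0,0.114],[5.6,54.08,-43.92,5.3,0,0,0.114],[5.6,54.08,-43.92,5.3,0,0,0.114],[5.6,54.08,-43.92,5.3,0,0,0.114],[5.6,54.08,-43.92,5.3,0,0,0.114],[5.6,54.08,-43.92,5.3,0,0,0.114],[5.6,54.08,-43.92,5.3,0,0,0.114]]]' 60; python3 go.py .574 -.0855 .1 .574 -.0855 .05; python3 -c "
from h import *
for n in C: cv2.imwrite(f'pics/{n}1.png',ctrl.grab_frame(n)[...,::-1])
p=np.array(ctrl.sense()['eef_pos'])
for d in(0,.022):print([proj(p-[0,0,d],n).round(1) for n in C])"
```

```text
t: 3.27
eef_pos: [0.5738, -0.0862, 0.2001]
orientation: [0.998, 0.055, -0.0, 0.0]
force: [-0.3, -0.9, 0.0]
gripper_width: 0.658
gripper_force: 0.0
t 3.27 pos [ 0.5738 -0.0862  0.2001] w 0.658 gf 0.0 F [-0.3 -0.9  0. ] tip 0.022
turn [ 0.001  0.001 -0.   ]
shift cm [ 0.04 -0.08 10.01]
shift cm [ 0.04 -0.08 15.01]
[array([[378.2, 189.1]]), array([[341.6, 136.8]])]
[array([[376.3, 192.5]]), array([[341.2, 147.1]])]
```

View pics/side1.png

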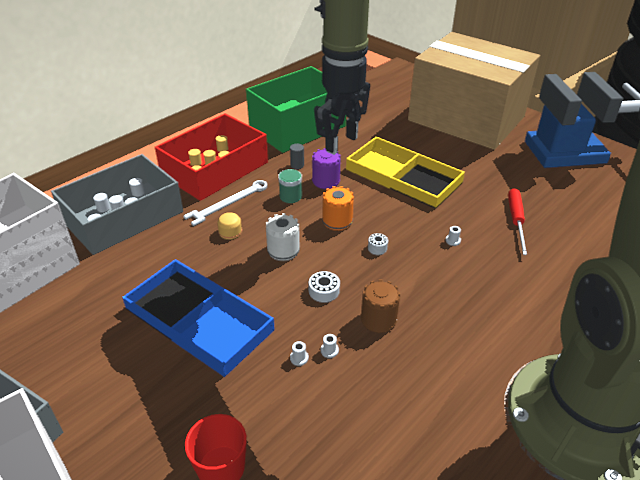

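```bash
python3 -m jog '[[[8.5,0,0,2,0,0,0],[8.5,0,0,5,0,0,0],[8.5,0,0,8,0,0,0],[8.5,0,0,11,0,0,0],[8.5,0,0,13.5,0,0,0],[8.5,0,0,14.9,0,0,0],[8.5,0,0,14.9,0,0,0],[6,0,0,14.9,0,0,0],[6,0,0,14.9,0,0,0],[5.5,0,0,14.9,0,0,0],[5.5,0,0,14.9,0,0,0],[5.5,0,0,14.9,0,0,0],[5.5,0,0,14.9,0,0,0],[5.5,0,0,14.9,0,0,0],[5.5,0,0,14.9,0,0,0]]]' 60; python3 -c "
from h import *
cv2.imwrite('pics/side2.png',cv2.resize(ctrl.grab_frame('side')[100:260,250:430],None,fx=4,fy=3.7)[...,::-1])"; python3 go.py .574 -.0855 .17
```

```text
t: 4.62
eef_pos: [0.576, -0.0857, 0.0539]
orientation: [0.998, 0.055, 0.002, 0.001]
force: [-0.7, 0.2, 7.7]
gripper_width: 0.706
gripper_force: 66.4
t 4.67 pos [ 0.576  -0.0857  0.0539] w 0.703 gf 66.4 F [-0.4 -0.2  6.3] tip 0.022
turn [ 0.002 -0.004 -0.   ]
shift cm [ -0.14  -0.02 -11.61]
```

View pics/side2.png

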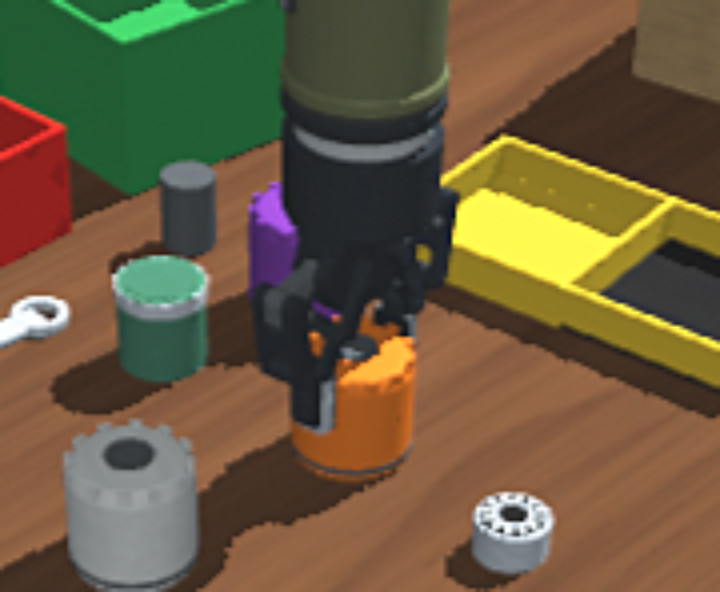

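```bash
python3 -m jog '[[[5,0,0,-0.5,0,0,0],[5,0,0,-2,0,0,0],[5,0,0,-5,0,0,0],[5,0,0,-8,0,0,0],[5,0,0,-11,0,0,0],[5,0,0,-12,0,0,0],[5,0,0,-12,0,0,0],[5,0,0,-12,0,0,0]]]' 60;  python3 go.py .6255 .281 .17
```

```text
t: 5.33
eef_pos: [0.5734, -0.0857, 0.1705]
orientation: [0.998, 0.055, -0.0, 0.0]
force: [-0.9, 0.0, -4.8]
gripper_width: 0.71
gripper_force: 66.5
t 5.33 pos [ 0.5734 -0.0857  0.1705] w 0.71 gf 66.5 F [-0.9  0.  -4.8] tip 0.022
turn [ 0.     0.001 -0.   ]
shift cm [ 9.190e+00 -3.588e+01  2.000e-02]
```

```bash
python3 -m jog '[[[5,0.6,-2,0,0,0,0],[5,1.4,-5,0,0,0,0],[5,2.3,-9,0,0,0,0],[5,3.3,-13,0,0,0,0],[5,4.3,-17,0,0,0,0],[5,5.4,-21,0,0,0,0],[5,6.4,-25,0,0,0,0],[5,7.4,-29,0,0,0,0],[5,8.4,-32.5,0,0,0,0],[5,9,-35,0,0,0,0],[5,9.2,-35.9,0,0,0,0],[5,9.2,-35.9,0,0,0,0],[5,9.2,-35.9,0,0,0,0],[5,9.2,-35.9,0,0,0,0]]]' 60;  python3 go.py .6255 .281 .06 .6255 .281 .057; python3 - <<'E'
from h import *
for n in C: cv2.imwrite(f'pics/{n}3.png',ctrl.grab_frame(n)[...,::-1])
p=ctrl.sense()["eef_pos"]; print(p)
im=ctrl.grab_frame("side"); hsv=cv2.cvtColor(im,cv2.COLOR_RGB2HSV)
E
```

```text
t: 6.5
eef_pos: [0.6262, 0.2784, 0.1694]
orientation: [0.999, 0.054, -0.001, 0.002]
force: [0.4, -0.7, -3.2]
gripper_width: 0.706
gripper_force: 66.6
t 6.5 pos [0.6262 0.2784 0.1694] w 0.706 gf 66.6 F [ 0.4 -0.7 -3.2] tip 0.022
turn [ 0.003  0.003 -0.003]
shift cm [-0.02 -0.3  10.93]
shift cm [-0.02 -0.3  11.23]
[0.62675361 0.2783899  0.17049003]
```

View pics/side3.png

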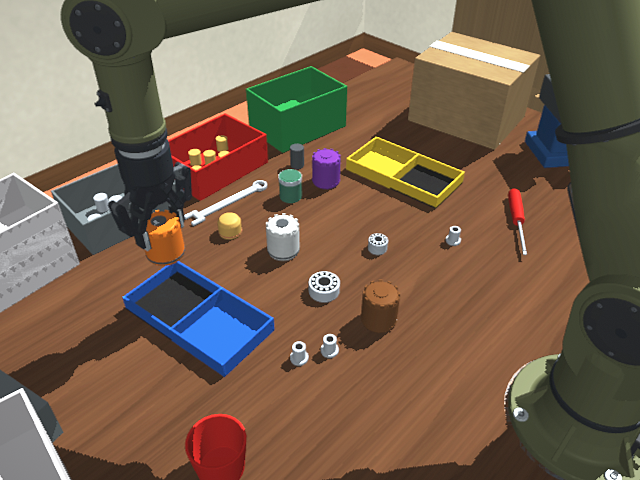

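```bash
python3 -m jog '[[[5,0,-0.2,1,0,0,0],[5,0,-0.2,3,0,0,0],[5,0,-0.2,6,0,0,0],[5,0,-0.2,8.5,0,0,0],[5,0,-0.2,10,0,0,0],[5,0,-0.2,10.5,0,0,0],[5,0,-0.2,10.8,0,0,0],[5,0,-0.2,11,0,0,0],[5,0,-0.2,11,0,0,0],[5,0,-0.2,11,0,0,0]]]' 60;  python3 go.py .6255 .281 .058
```

```text
t: 7.48
eef_pos: [0.6269, 0.284, 0.0629]
orientation: [0.998, 0.055, 0.001, -0.0]
force: [-0.1, -0.9, -2.9]
gripper_width: 0.709
gripper_force: 66.6
t 7.48 pos [0.6269 0.284  0.0629] w 0.709 gf 66.6 F [-0.1 -0.9 -2.9] tip 0.022
turn [-0.001 -0.002 -0.   ]
shift cm [-0.17  0.28  0.49]
```

```bash
python3 -m jog '[[[5,-0.1,0.2,0.2,0,0,0],[5,-0.1,0.2,0.4,0,0,0],[5,-0.1,0.2,0.5,0,0,0],[5,-0.1,0.2,0.5,0,0,0],[5,-0.1,0.2,0.5,0,0,0]]]' 60;  python3 go.py .6255 .281 .058
```

```text
t: 7.9
eef_pos: [0.6257, 0.2811, 0.058]
orientation: [0.999, 0.055, 0.001, 0.0]
force: [-2.2, -2.4, 5.5]
gripper_width: 0.704
gripper_force: 67.4
t 7.9 pos [0.6257 0.2811 0.058 ] w 0.704 gf 67.4 F [-2.2 -2.4  5.5] tip 0.022
turn [ 0.001 -0.001 -0.001]
shift cm [-0.02  0.   -0.  ]
```

```bash
python3 -m jog '[[[6.4,0,0,0,0,0,0],[6.8,0,0,0,0,0,0],[7.2,0,0,0,0,0,0],[7.4,0,0,0,0,0,0],[7.4,0,0,0,0,0,0],[7.4,0,0,-1,0,0,0],[7.4,0,0,-3,0,0,0],[8,0,0,-7,0,0,0],[8.5,0,0,-11,0,0,0],[8.5,0,0,-12,0,0,0],[8.5,0,0,-12,0,0,0],[8.5,0,0,-12,0,0,0]]]' 60;  python3 go.py .46 .0775 .15 .46 .0775 .036; python3 - <<'E'
from h import *
for n in C: cv2.imwrite(f'pics/{n}4.png',ctrl.grab_frame(n)[...,::-1])
for n in C: print([(d["confidence"],d["position"]) for d in ctrl.pinpoint("orange_filter_c",n)], proj([.6255,.281,.039],n))
E
```

```text
t: 8.9
eef_pos: [0.6256, 0.2816, 0.1777]
orientation: [0.998, 0.055, 0.001, -0.0]
force: [0.4, 0.2, 0.4]
gripper_width: 0.995
gripper_force: 0.0
t 8.9 pos [0.6256 0.2816 0.1777] w 0.995 gf 0.0 F [0.4 0.2 0.4] tip 0.022
turn [-0.    -0.002 -0.   ]
shift cm [-18.7   18.47   2.72]
shift cm [-18.73  18.48  14.12]
[] [[146.30074322 177.26987242]]
[(0.63, [168.4, 289.9])] [[171.96314648 288.12814093]]
```

View pics/side4.png

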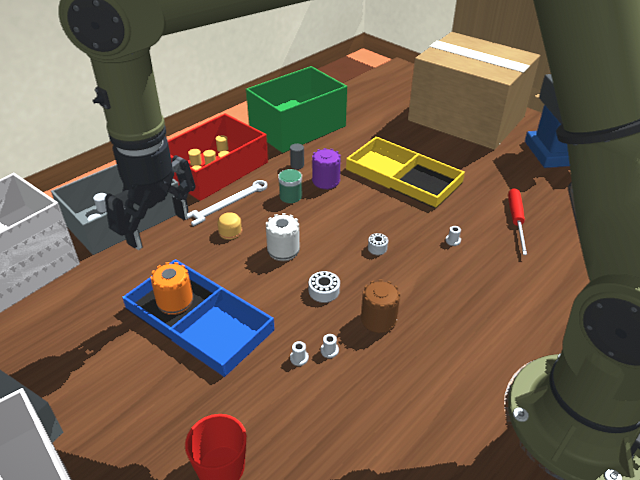

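```bash
python3 -c "
from h import *
for z in(.02,.025,.03,.035,.04): print(z,[proj([.576-.011,y,z],'side').round(1) for y in(-.055,-.045)])"
python3 -m jog '[[[8.5,-1,1,0.2,0,0,0],[8.5,-3.5,3.5,0.5,0,0,0],[8.5,-6,6,0.9,0,0,0],[8.5,-9,9,1.3,0,0,0],[8.5,-12,12,1.7,0,0,0],[8.5,-15,14.8,2.1,0,0,0],[8.5,-17.5,17.3,2.5,0,0,0],[8.5,-18.7,18.5,2.7,0,0,0],[8.5,-18.7,18.5,2.7,0,0,0],[8.5,-18.7,18.5,2.7,0,0,0]]]' 60;  python3 go.py .46 .0775 .15 .46 .0775 .034
```

```text
0.02 [array([[331.2, 222.7]]), array([[327.8, 225. ]])]
0.025 [array([[331.2, 220.8]]), array([[327.8, 223.1]])]
0.03 [array([[331.3, 218.8]]), array([[327.8, 221.1]])]
0.035 [array([[331.3, 216.9]]), array([[327.9, 219.1]])]
0.04 [array([[331.4, 214.9]]), array([[327.9, 217.2]])]
t: 9.93
eef_pos: [0.4589, 0.0759, 0.1487]
orientation: [0.999, 0.054, -0.0, 0.0]
force: [0.0, -0.3, -0.3]
gripper_width: 0.994
gripper_force: 0.0
t 9.93 pos [0.4589 0.0759 0.1487] w 0.994 gf 0.0 F [ 0.  -0.3 -0.3] tip 0.022
turn [ 0.001  0.001 -0.002]
shift cm [ 0.12 -0.15 -0.13]
shift cm [ 0.13 -0.16 11.47]
```

```bash
python3 -m jog '[[[8.5,0.1,-0.1,1,0,0,0],[8.5,0.1,-0.1,4,0,0,0],[8.5,0.1,-0.1,7,0,0,0],[8.5,0.1,-0.1,10,0,0,0],[8.5,0.1,-0.1,11.5,0,0,0],[8.5,0.1,-0.1,12.2,0,0,0],[8.5,0.1,-0.1,12.2,0,0,0],[7,0.1,-0.1,12.2,0,0,0],[5,0.1,-0.1,12.2,0,0,0],[5,0.1,-0.1,12.2,0,0,0],[5,0.1,-0.1,12.2,0,0,0],[5,0.1,-0.1,12.2,0,0,0],[5,0.1,-0.1,12.2,0,0,0],[5,0.1,-0.1,12.2,0,0,0],[5,0.1,-0.1,12.2,0,0,0],[5,0.1,-0.1,12.2,0,0,0]]]' 60;  python3 go.py .46 .0775 .15
```

```text
t: 11.27
eef_pos: [0.462, 0.0787, 0.029]
orientation: [0.998, 0.055, 0.002, -0.0]
force: [-1.3, 0.6, 6.1]
gripper_width: 0.632
gripper_force: 62.8
t 11.27 pos [0.462  0.0787 0.029 ] w 0.632 gf 62.8 F [-1.3  0.6  6.1] tip 0.022
turn [ 0.    -0.004 -0.   ]
shift cm [ -0.17   0.1  -12.1 ]
```

```bash
python3 -m jog '[[[5,0,0,-0.5,0,0,0],[5,0,0,-2,0,0,0],[5,0,0,-5,0,0,0],[5,0,0,-8,0,0,0],[5,0,0,-9,0,0,0],[5,0,0,-9,0,0,0],[5,0,0,-9,0,0,0]]]' 60;  python3 go.py .5103 .2678 .1176
```

```text
t: 11.85
eef_pos: [0.4603, 0.0775, 0.117]
orientation: [0.999, 0.055, 0.0, 0.001]
force: [0.7, -0.1, -2.8]
gripper_width: 0.631
gripper_force: 64.2
t 11.85 pos [0.4603 0.0775 0.117 ] w 0.631 gf 64.2 F [ 0.7 -0.1 -2.8] tip 0.022
turn [ 0.001 -0.    -0.001]
shift cm [  7.05 -18.37  -0.08]
```

```bash
python3 -m jog '[[[5,0.5,-1.5,0,0,0,0],[5,1.5,-4,0,0,0,0],[5,3,-8,0,0,0,0],[5,4.6,-12,0,0,0,0],[5,6,-15.5,0,0,0,0],[5,6.8,-17.7,0,0,0,0],[5,7.05,-18.4,0,0,0,0],[5,7.05,-18.4,0,0,0,0],[5,7.05,-18.4,2,0,0,0],[5,7.05,-18.4,5,0,0,0],[5,7.05,-18.4,7,0,0,0],[5,7.05,-18.4,8,0,0,0],[5,7.05,-18.4,8,0,0,0],[5,7.05,-18.4,8,0,0,0]]]' 60;  python3 go.py .5103 .2678 .033
```

```text
t: 13.02
eef_pos: [0.5101, 0.267, 0.0365]
orientation: [0.999, 0.054, -0.001, 0.001]
force: [-0.4, 1.6, -0.9]
gripper_width: 0.632
gripper_force: 66.1
t 13.02 pos [0.5101 0.267  0.0365] w 0.632 gf 66.1 F [-0.4  1.6 -0.9] tip 0.022
turn [ 0.001  0.002 -0.002]
shift cm [ 0.03 -0.08  0.35]
```

```bash
python3 -m jog '[[[5,0,0,0.1,0,0,0],[5,0,0,0.3,0,0,0],[5,0,0,0.4,0,0,0],[5,0,0,0.45,0,0,0],[5,0,0,0.45,0,0,0]]]' 60;  python3 go.py .5103 .2678 .033
```

```text
t: 13.43
eef_pos: [0.5106, 0.2685, 0.0331]
orientation: [0.998, 0.055, 0.0, 0.0]
force: [-0.6, -0.4, -2.0]
gripper_width: 0.628
gripper_force: 66.3
t 13.43 pos [0.5106 0.2685 0.0331] w 0.628 gf 66.3 F [-0.6 -0.4 -2. ] tip 0.022
turn [ 0. -0. -0.]
shift cm [-0.03  0.07  0.01]
```

```bash
python3 -m jog '[[[5,0,0,0.1,0,0,0],[5,0,0,0.2,0,0,0],[5,0,0,0.25,0,0,0],[5,0,0,0.25,0,0,0]]]' 60;  python3 go.py .5103 .2678 .033
```

```text
t: 13.77
eef_pos: [0.5106, 0.2686, 0.0328]
orientation: [0.998, 0.055, 0.0, 0.001]
force: [-5.5, -3.0, 16.0]
gripper_width: 0.631
gripper_force: 68.2
t 13.77 pos [0.5106 0.2686 0.0328] w 0.631 gf 68.2 F [-5.5 -3.  16. ] tip 0.022
turn [ 0.002 -0.    -0.   ]
shift cm [-0.04  0.08 -0.02]
```

```bash
python3 -m jog '[[[5,0,0,-0.1,0,0,0],[5.8,0,0,-0.1,0,0,0],[6.3,0,0,-0.1,0,0,0],[6.8,0,0,-0.1,0,0,0],[6.8,0,0,-0.1,0,0,0],[6.8,0,0,-0.1,0,0,0],[6.8,0,0,-1,0,0,0],[6.8,0,0,-3,0,0,0],[8.5,0,0,-7,0,0,0],[8.5,0,0,-11,0,0,0],[8.5,0,0,-12.5,0,0,0],[8.5,0,0,-12.5,0,0,0],[8.5,0,0,-12.5,0,0,0]]]' 60;  python3 go.py .591 .0535 .16
```

```text
t: 14.85
eef_pos: [0.511, 0.2689, 0.1568]
orientation: [0.998, 0.055, 0.001, -0.0]
force: [-0.2, -0.0, -0.2]
gripper_width: 0.995
gripper_force: 0.0
t 14.85 pos [0.511  0.2689 0.1568] w 0.995 gf 0.0 F [-0.2 -0.  -0.2] tip 0.022
turn [-0.    -0.003 -0.   ]
shift cm [ 5.6  22.29 -0.31]
```

```bash
python3 -m jog '[[[8.5,0.6,2,0,0,0,0],[8.5,1.4,5.5,0,0,0,0],[8.5,2.3,9,0,0,0,0],[8.5,3.3,13,0,0,0,0],[8.5,4.3,17,0,0,0,0],[8.5,5.1,20.5,0,0,0,0],[8.5,5.6,22.3,0,0,0,0],[8.5,5.6,22.3,0,0,0,0],[8.5,5.6,22.3,0,0,0,0]]]' 60;  python3 go.py .591 .0535 .052; python3 - <<'E'
from h import *
cv2.imwrite('pics/side5.png',ctrl.grab_frame('side')[...,::-1])
E
```

```text
t: 15.6
eef_pos: [0.5897, 0.0513, 0.1534]
orientation: [0.999, 0.053, -0.002, -0.0]
force: [0.2, -0.2, 0.3]
gripper_width: 0.999
gripper_force: 0.0
t 15.6 pos [0.5897 0.0513 0.1534] w 0.999 gf 0.0 F [ 0.2 -0.2  0.3] tip 0.022
turn [-0.001  0.003 -0.003]
shift cm [ 0.19 -0.2  10.13]
```

View pics/side5.png

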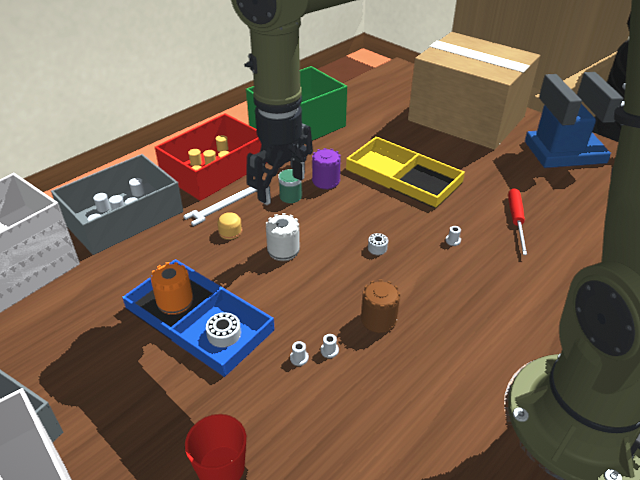

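```bash
python3 -m jog '[[[8.5,0,-0.1,1,0,0,0],[8.5,0,-0.1,4,0,0,0],[8.5,0,-0.1,7,0,0,0],[8.5,0,-0.1,9.5,0,0,0],[8.5,0,-0.1,10.5,0,0,0],[8.5,0,-0.1,10.5,0,0,0],[7,0,-0.1,10.5,0,0,0],[5.5,0,-0.1,10.5,0,0,0],[5,0,-0.1,10.5,0,0,0],[5,0,-0.1,10.5,0,0,0],[5,0,-0.1,10.5,0,0,0],[5,0,-0.1,10.5,0,0,0],[5,0,-0.1,10.5,0,0,0],[5,0,-0.1,10.5,0,0,0]]]' 60;  python3 go.py .591 .0535 .16
python3 -m jog '[[[5,0,0,-0.5,0,0,0],[5,0,0,-2,0,0,0],[5,0,0,-5,0,0,0],[5,0,0,-8,0,0,0],[5,0,0,-11,0,0,0],[5,0,0,-12,0,0,0],[5,0,0,-12,0,0,0],[5,0,0,-12,0,0,0]]]' 60;  python3 go.py .5204 -.316 .172
```

```text
t: 16.82
eef_pos: [0.592, 0.0548, 0.0525]
orientation: [0.998, 0.055, 0.002, -0.0]
force: [0.1, 1.1, 6.6]
gripper_width: 0.706
gripper_force: 65.9
t 16.82 pos [0.592  0.0548 0.0525] w 0.706 gf 65.9 F [0.1 1.1 6.6] tip 0.022
turn [-0.    -0.004  0.   ]
shift cm [ -0.07   0.12 -10.75]
t: 17.48
eef_pos: [0.5899, 0.0536, 0.1695]
orientation: [0.999, 0.055, -0.0, 0.0]
force: [-0.4, 0.0, -4.3]
gripper_width: 0.706
gripper_force: 65.9
t 17.48 pos [0.5899 0.0536 0.1695] w 0.706 gf 65.9 F [-0.4  0.  -4.3] tip 0.022
turn [ 0.001  0.001 -0.001]
shift cm [-10.94  35.98  -0.22]
```

```bash
python3 -m jog '[[[5,-0.6,2,0,0,0,0],[5,-1.7,5.5,0,0,0,0],[5,-2.8,9.3,0,0,0,0],[5,-4,13.2,0,0,0,0],[5,-5.2,17.2,0,0,0,0],[5,-6.4,21.2,0,0,0,0],[5,-7.6,25,0,0,0,0],[5,-8.8,29,0,0,0,0],[5,-9.9,32.5,0,0,0,0],[5,-10.7,35,0,0,0,0],[5,-10.95,36,0,0,0,0],[5,-10.95,36,0,0,0,0],[5,-10.95,36,0,0,0,0],[5,-10.95,36,2,0,0,0],[5,-10.95,36,5,0,0,0],[5,-10.95,36,8,0,0,0],[5,-10.95,36,10,0,0,0],[5,-10.95,36,10.7,0,0,0],[5,-10.95,36,10.7,0,0,0],[5,-10.95,36,10.7,0,0,0]]]' 60;  python3 go.py .5204 -.316 .0565
```

```text
t: 19.15
eef_pos: [0.522, -0.3142, 0.0638]
orientation: [0.998, 0.056, 0.0, -0.0]
force: [-0.3, 0.7, -2.4]
gripper_width: 0.702
gripper_force: 66.0
t 19.15 pos [ 0.522  -0.3142  0.0638] w 0.702 gf 66.0 F [-0.3  0.7 -2.4] tip 0.022
turn [-0.001 -0.001  0.002]
shift cm [-0.18  0.17  0.73]
```

```bash
python3 -m jog '[[[5,-0.1,0.1,0.2,0,0,0],[5,-0.1,0.1,0.4,0,0,0],[5,-0.1,0.1,0.6,0,0,0],[5,-0.1,0.1,0.6,0,0,0],[5,-0.1,0.1,0.6,0,0,0]]]' 60;  python3 go.py .5204 -.316 .0565
```

```text
t: 19.57
eef_pos: [0.5202, -0.317, 0.0577]
orientation: [0.998, 0.055, 0.0, 0.0]
force: [0.7, -0.1, -2.8]
gripper_width: 0.702
gripper_force: 66.0
t 19.57 pos [ 0.5202 -0.317   0.0577] w 0.702 gf 66.0 F [ 0.7 -0.1 -2.8] tip 0.022
turn [ 0. -0. -0.]
shift cm [ 0.03 -0.1   0.12]
```

```bash
python3 -m jog '[[[5,0,-0.1,0.1,0,0,0],[5,0,-0.1,0.2,0,0,0],[5,0,-0.1,0.2,0,0,0],[5,0,-0.1,0.2,0,0,0]]]' 60;  python3 go.py .5204 -.316 .0565
```

```text
t: 19.9
eef_pos: [0.5201, -0.3162, 0.0565]
orientation: [0.999, 0.055, 0.0, 0.0]
force: [-2.8, 1.1, 5.8]
gripper_width: 0.704
gripper_force: 66.7
t 19.9 pos [ 0.5201 -0.3162  0.0565] w 0.704 gf 66.7 F [-2.8  1.1  5.8] tip 0.022
turn [ 0.001 -0.    -0.   ]
shift cm [ 0.03 -0.01  0.  ]
```

Contact made; release, and go on to the dust cap.

```bash
python3 -m jog '[[[6.4,0,0,0,0,0,0],[6.8,0,0,0,0,0,0],[7.2,0,0,0,0,0,0],[7.4,0,0,0,0,0,0],[7.4,0,0,0,0,0,0],[7.4,0,0,-1,0,0,0],[7.4,0,0,-3,0,0,0],[8,0,0,-7,0,0,0],[8.5,0,0,-11,0,0,0],[8.5,0,0,-12,0,0,0],[8.5,0,0,-12,0,0,0],[8.5,0,0,-12,0,0,0]]]' 60;  python3 go.py .7065 .089 .15; python3 - <<'E'
from h import *
g=ray((264,136),"top",.02)
for n in C: ctrl.grab_frame(n)
for n in C: print([(d["confidence"],d["position"]) for d in ctrl.pinpoint("dust_cap_c",n)],proj([.7065,.089,.02],n))
E
```

```text
t: 20.9
eef_pos: [0.5204, -0.3161, 0.1766]
orientation: [0.998, 0.055, 0.001, 0.001]
force: [0.5, -0.5, -1.0]
gripper_width: 0.996
gripper_force: 0.0
t 20.9 pos [ 0.5204 -0.3161  0.1766] w 0.996 gf 0.0 F [ 0.5 -0.5 -1. ] tip 0.022
turn [ 0.002 -0.002 -0.   ]
shift cm [ 22.93 -38.23   2.63]
[(0.74, [259.5, 136.2])] [[263.59567986 134.62838455]]
[(0.57, [228.4, 226.3])] [[229.43535449 224.25706023]]
```

```bash
python3 -m jog '[[[8.5,1.2,-2,0,0,0,0],[8.5,3,-5,0,0,0,0],[8.5,5,-8.3,0,0,0,0],[8.5,7,-11.7,0,0,0,0],[8.5,9,-15,0,0,0,0],[8.5,11,-18.3,0,0,0,0],[8.5,13,-21.7,0,0,0,0],[8.5,15,-25,0.5,0,0,0],[8.5,17,-28.3,1,0,0,0],[8.5,19,-31.7,1.5,0,0,0],[8.5,21,-35,2,0,0,0],[8.5,22.4,-37.3,2.5,0,0,0],[8.5,22.95,-38.25,2.6,0,0,0],[8.5,22.95,-38.25,2.6,0,0,0],[8.5,22.95,-38.25,2.6,0,0,0],[8.5,22.95,-38.25,2.6,0,0,0]]]' 60;  python3 go.py .7065 .089 .028
```

```text
t: 22.43
eef_pos: [0.706, 0.0865, 0.1488]
orientation: [0.999, 0.054, -0.001, 0.001]
force: [-0.3, 0.2, -0.1]
gripper_width: 0.996
gripper_force: 0.0
t 22.43 pos [0.706  0.0865 0.1488] w 0.996 gf 0.0 F [-0.3  0.2 -0.1] tip 0.022
turn [ 0.002  0.001 -0.003]
shift cm [ 0.09 -0.26 12.08]
```

```bash
python3 -m jog '[[[8.5,0,-0.1,1,0,0,0],[8.5,0,-0.1,4,0,0,0],[8.5,0,-0.1,7,0,0,0],[8.5,0,-0.1,10,0,0,0],[8.5,0,-0.1,11.5,0,0,0],[8.5,0,-0.1,12.2,0,0,0],[8.5,0,-0.1,12.2,0,0,0],[7,0,-0.1,12.2,0,0,0],[5.5,0,-0.1,12.2,0,0,0],[4,0,-0.1,12.2,0,0,0],[4,0,-0.1,12.2,0,0,0],[4,0,-0.1,12.2,0,0,0],[4,0,-0.1,12.2,0,0,0],[4,0,-0.1,12.2,0,0,0],[4,0,-0.1,12.2,0,0,0],[4,0,-0.1,12.2,0,0,0]]]' 40;  python3 go.py
python3 -m jog '[[[4,0,0,-0.5,0,0,0],[4,0,0,-2,0,0,0],[4,0,0,-5,0,0,0],[4,0,0,-8,0,0,0],[4,0,0,-11,0,0,0],[4,0,0,-12,0,0,0],[4,0,0,-12,0,0,0],[4,0,0,-12,0,0,0]]]' 40;  python3 go.py .6358 -.3036 .15
```

```text
t: 23.77
eef_pos: [0.7075, 0.0909, 0.0297]
orientation: [0.998, 0.055, 0.002, -0.0]
force: [-1.2, 0.9, 6.8]
gripper_width: 0.516
gripper_force: 41.4
t 23.77 pos [0.7075 0.0909 0.0297] w 0.516 gf 41.4 F [-1.2  0.9  6.8] tip 0.022
turn [ 0.    -0.004 -0.   ]
t: 24.43
eef_pos: [0.706, 0.0904, 0.1476]
orientation: [0.998, 0.055, 0.0, 0.0]
force: [-0.8, -0.1, -2.2]
gripper_width: 0.521
gripper_force: 41.0
t 24.43 pos [0.706  0.0904 0.1476] w 0.521 gf 41.0 F [-0.8 -0.1 -2.2] tip 0.022
turn [ 0. -0. -0.]
shift cm [-11.29  38.39  -0.23]
```

```bash
python3 -m jog '[[[4,-0.6,2,0,0,0,0],[4,-1.6,5.5,0,0,0,0],[4,-2.7,9.3,0,0,0,0],[4,-3.8,13.2,0,0,0,0],[4,-5,17.2,0,0,0,0],[4,-6.2,21.2,0,0,0,0],[4,-7.4,25.1,0,0,0,0],[4,-8.6,29,0,0,0,0],[4,-9.7,33,0,0,0,0],[4,-10.7,36.5,0,0,0,0],[4,-11.3,38.4,0,0,0,0],[4,-11.3,38.4,0,0,0,0],[4,-11.3,38.4,0,0,0,0],[4,-11.3,38.4,2,0,0,0],[4,-11.3,38.4,5,0,0,0],[4,-11.3,38.4,8,0,0,0],[4,-11.3,38.4,10,0,0,0],[4,-11.3,38.4,10.8,0,0,0],[4,-11.3,38.4,10.8,0,0,0],[4,-11.3,38.4,10.8,0,0,0]]]' 40;  python3 go.py .6358 -.3036 .0337
```

```text
t: 26.1
eef_pos: [0.6364, -0.3019, 0.0391]
orientation: [0.998, 0.056, 0.0, -0.001]
force: [0.3, -0.2, -1.5]
gripper_width: 0.521
gripper_force: 41.2
t 26.1 pos [ 0.6364 -0.3019  0.0391] w 0.521 gf 41.2 F [ 0.3 -0.2 -1.5] tip 0.022
turn [-0.001 -0.     0.002]
shift cm [-0.08  0.17  0.54]
```

```bash
python3 -m jog '[[[4,0,0,0.2,0,0,0],[4,0,0,0.4,0,0,0],[4,0,0,0.5,0,0,0],[4,0,0,0.5,0,0,0],[4,0,0,0.5,0,0,0]]]' 40;  python3 go.py .6358 -.3036 .0337
```

```text
t: 26.52
eef_pos: [0.6359, -0.3038, 0.0346]
orientation: [0.998, 0.055, 0.0, 0.0]
force: [-0.3, -0.1, -0.6]
gripper_width: 0.519
gripper_force: 41.2
t 26.52 pos [ 0.6359 -0.3038  0.0346] w 0.519 gf 41.2 F [-0.3 -0.1 -0.6] tip 0.022
turn [ 0. -0. -0.]
shift cm [-0.01 -0.02  0.09]
```

```bash
python3 -m jog '[[[4,0,0,0.1,0,0,0],[4,0,0,0.15,0,0,0],[4,0,0,0.15,0,0,0],[4,0,0,0.15,0,0,0]]]' 40;  python3 go.py
```

```text
t: 26.85
eef_pos: [0.6361, -0.3038, 0.0337]
orientation: [0.998, 0.055, 0.0, 0.0]
force: [-1.7, 1.2, 4.9]
gripper_width: 0.517
gripper_force: 41.8
t 26.85 pos [ 0.6361 -0.3038  0.0337] w 0.517 gf 41.8 F [-1.7  1.2  4.9] tip 0.022
turn [ 0.001 -0.    -0.   ]
```

Touching the floor; release, lift, move aside and check.

```bash
python3 -m jog '[[[4.8,0,0,0,0,0,0],[5.4,0,0,0,0,0,0],[6,0,0,0,0,0,0],[6.4,0,0,0,0,0,0],[6.4,0,0,0,0,0,0],[6.4,0,0,0,0,0,0],[6.4,0,0,-1,0,0,0],[6.4,0,0,-3,0,0,0],[6.4,0,0,-7,0,0,0],[6.4,0,0,-11,0,0,0],[6.4,0,0,-15,0,0,0],[6.4,0,0,-18,0,0,0],[6.4,0,0,-18,0,0,0],[6.4,0,0,-18,0,0,0]]]' 40
python3 -m jog '[[[6.4,-4,3,0,0,0,0],[6.4,-8,6,0,0,0,0],[6.4,-12,9,0,0,0,0],[6.4,-15,12,0,0,0,0],[6.4,-18,15,0,0,0,0],[6.4,-21,18,0,0,0,0],[6.4,-24,21,0,0,0,0],[6.4,-27,24,0,0,0,0],[6.4,-27,24,0,0,0,0],[6.4,-27,24,0,0,0,0],[6.4,-27,24,0,0,0,0]]]' 40
cat > fin.py <<'E'
from h import *
T={"orange_filter_c":(.6255,.281,.004),"large_bearing_c":(.5103,.2678,.004),"white_filter_c":(.5204,-.316,.004),"dust_cap_c":(.6358,-.3036,.004),"small_bearing_c":(.4637,-.078,0),"grease_tin_c":(.7056,-.078,0)}
for n in C: cv2.imwrite(f'pics/{n}9.png',ctrl.grab_frame(n)[...,::-1])
for q,(x,y,z0) in T.items():
    r,h=PARTS[q]
    for n in C:
        m=mask_at(q,n,[x,y,z0+h/2],20)
        if m is None: print(q,n,"none"); continue
        p,s=fit(lambda p:cyl(p[0],p[1],r,h,z0),{n:m},(x,y),(.005,.005)); print(q,n,((p-[x,y])*1000).round(1),round(s,3))
E
python3 fin.py
```

```text
t: 28.02
eef_pos: [0.6373, -0.3038, 0.2167]
orientation: [0.998, 0.055, 0.003, 0.002]
force: [0.1, -0.7, -1.3]
gripper_width: 0.745
gripper_force: 0.0
t: 28.93
eef_pos: [0.3903, -0.5734, 0.2106]
orientation: [0.999, 0.052, -0.001, -0.001]
force: [-0.5, -0.6, -0.0]
gripper_width: 0.754
gripper_force: 0.0
orange_filter_c top [ 0.5 -3.5] 0.87
orange_filter_c side [ 3.9 -0.8] 0.889
large_bearing_c top [-2.  -0.8] 0.946
large_bearing_c side [-1.   0.7] 0.956
white_filter_c top [-1.4 -2.3] 0.886
white_filter_c side [ 0.2 -2.6] 0.863
dust_cap_c top [-2.   0.9] 0.806
dust_cap_c side [-1.4  0.4] 0.833
small_bearing_c top [-1.5  0.4] 0.916
small_bearing_c side [ 1.1 -1.3] 0.844
grease_tin_c top [0. 0.] 0.927
grease_tin_c side [0.5 2.9] 0.885
```

View pics/top9.png

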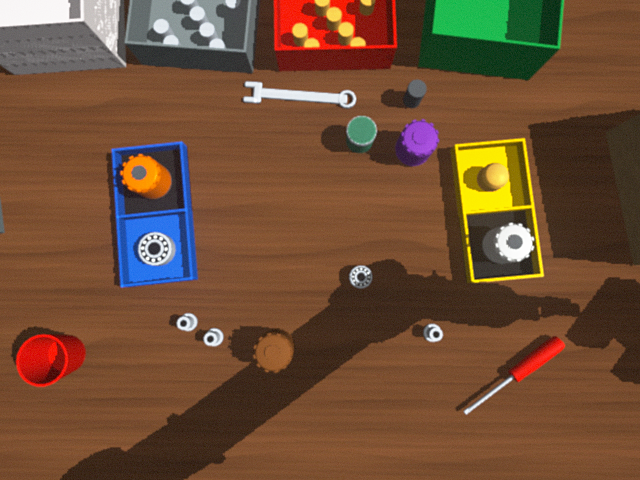

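View pics/side9.png

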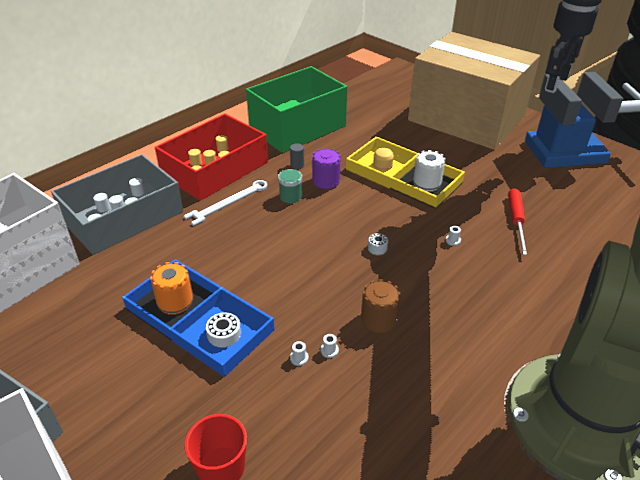

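Both pictures show all four parts upright in the middle of their compartments: orange filter and bearing at top-view pixels (146,176) and (155,248), cap and white filter at (494,177) and (513,242). The fits put each within about 4 mm of centre, and the spares have not moved.

```bash
python3 -c "
from rig import ctrl; print(ctrl.job_done())"
```

```text
the job is handed in; nothing more can be done
None
```

The job is handed in at about 29 s with both kits made up: each of the four parts is upright and released in its compartment, within about 4 mm of centre in the final pictures, and the small bearing and grease tin are where they started.

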